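Latch, tug-test and turn over a circuit-board carrier

ROBOT

A 7-joint arm with a two-finger parallel gripper is mounted at the origin on a cart in front of the work surface, level with it; the furniture and walls round the work are solid. World frame = base frame: x ahead of the robot, y to its left, z up, the work surface at z = 0. Lengths are in m, angles in rad, forces in N, time in s.
With the tool pointing down it reaches from about 0.35 to 0.9 m from the base axis. Payload 8.1 kg.
Tool frame: the origin (TCP) lies between the finger pads; the fingertips stand bot.tips_ahead ahead of it and the grasp point (between the pads) lies 3 mm ahead of it (bot.tips_ahead is the distance from the TCP to the fingertips, in m); z points along the fingers, y is the line along which they close (so a half turn about z gives the same grasp; the last joint's range is limited). The gripper opens to 92 mm and grips with 3 to 60 N. Pads are 19 mm wide; open, the fingers measure 130 mm over their backs; the gripper's body (75 mm by 190 mm) begins 47 mm behind the grasp point.
Start: joints at [-1.263, 0.434, 0.025, 1.573, -0.012, 1.134, -0.075], TCP at [0.25, 0.573, 0.225] pointing down, gripper open.
Joint ranges: [-2.62, 2.62], [-0.44, 2.09], [-1.27, 1.32], [0.08, 2.57], [-1.32, 4.46], [0.12, 2], [-2.74, 2.74]. Speed limits (rad/s): [2.22, 2.22, 3.01, 3.01, 3.14, 3.14, 3.14].

INTERFACE

Orientations are given as a unit quaternion [x, y, z, w].
In Python, from bench import bot gives the robot as it stands. The module is installed in compiled form; this text tells all that it offers.
- The arm moves only by the shell command python3 -m handwheel 'ROWS' [FORCE]. ROWS is JSON, one flat list of numbers, 5 for each row, row after row: the shift along the world's x, y, z in m, then the turn about the world's z in degrees, then the finger opening in m, from 0 to 0.0918. In form: [tx, ty, tz, turn, claw, tx, ty, tz, turn, claw, ...]. A call has exactly 8 rows; each row is the pose to reach, as a shift and turn from the pose commanded when the call began; what a row does not reach only later rows make up. A row lasts 1/12 s, in which the tool goes at most 41.7 mm and 7.16 degrees, less where a joint would pass 70% of its speed; a pose out of reach is approached as far as the arm can. A call with a gripper value outside its range is refused whole. The fingers move at their own pace and stop on an object; FORCE is the grip in N (left out, the last holds). Time passes only in rows, so rows that repeat a pose let the fingers close, or fill a call up. It gives the time, the measured TCP pose, the force, the opening and the grip force at its end, in the units of the state.
- bot.get_state(): the state, without advancing time (a new reading comes with each control period).
- bot.read_camera(name): name is "scene" or "top" or "wrist"; returns the picture (384x512x3 uint8, red, green, blue); there is no depth.
- bot.calibration(name): a dict with "vfov" (degrees; the focal length in pixels is half the picture's height over the tangent of half this angle, whatever the lens; pixels are square), "cx", "cy" (the principal point, pixels), "R" (3x3) and "t" (3): a world point X has camera coordinates R X + t; the wrist camera has in their place "tool_from_camera" (4x4, takes a point from camera to tool coordinates, whose origin is the TCP and whose axes are the flange's). Camera axes: x right, y down, z forward; pixel columns grow to the right and rows downward; lengths in m; the calibration is good to about 2 mm. A picture is of the moment at which its call begins: read the wrist's pose just before it. calibration takes no time and is no camera call.
- bot.sign_off(): hands the job in; it is judged then, once.
Trained networks look in the newest picture that a camera, given by its name, has taken for a name from the list of things; names that differ only in an ending like _2 or _b are one class to them, and where a whole thing is asked for, a point or a joint stands for the part that bears it (a point fixed in the world has none). Each returns a list of dicts, best first, with "confidence" (0 to 1); they miss things now and then, are a little off and sometimes report something else, mostly with a low value. They report only what shows in the picture. A call takes as long as a camera call.
- bot.boxes_of(name, camera): "position" ([column, row] in pixels, amid what is visible of it).
- bot.trace(name, camera): "pixels" (384x512 bool, what is visible of it) and "position" ([column, row] in pixels, amid what is visible of it).
The state is a dict: "time": time; "qpos": joint angles; "joint_velocities": joint speeds; "tau": joint torques, N m; "ee_pos": TCP position; "tool_rot": TCP orientation; "wrist_force": force on the tool from outside, world axes, zero at the start; "moment": the same for the moment, N m; "finger_gap": finger opening in m; "gripper_force": force on a finger pad.
Only numpy, scipy, OpenCV 4.12 (cv2) and the standard library are available. Lean on these libraries where they do the work, as an engineer would, in place of code of your own. Each camera call takes 0.05 s, during which the arm holds its last target. There are 200 camera calls.

TASK

The board carrier has been left part-way out of the turn-over frame. Push it fully home so that the spring catch snaps up in front of it, then give it a firm tug outwards by its upturned pull lip to confirm that the catch holds. Only then swing the frame right over, mouth downwards, until it lies fully upside down with the carrier still latched in it, and leave the loose screwdriver and marker where they lie.

Things in the scene. Friction and masses are not known exactly. Their poses are not given: they have to be found in the camera images.
- stand: Fixed steel base plate 170x216 mm with two aluminium cheeks that carry the turn-over frame between them. Origin: centre of the plate's underside, below the pivot; its x axis points from the open mouth to the closed rear. Cheeks 70 mm long in x, inner faces at y = +-82 mm, tops at z = 150 mm; the pivot axis is at z = 130 mm, along y.
- frame_pivot (a point): Centre of the tilting frame, on its pivot axis, turning with it (level: x to the rear). Aluminium U: side rails y 50..74 mm each side, x +-85, z +-9.5; rear cross bar x 74.5..89, z +-9.5, y +-74; front tie bar below the mouth, x -99..-69, z -16..-7. The carrier slides along x in 7 mm high grooves of the rails (z +-3.5), open at -x.
- frame (a joint): Tilt of the frame: 0 level as found, grows as the mouth (near) end swings down and the rear end up and over, pi = upside down, where the rear bar lies at the mouth's old place; stops at 0 and pi. Friction (0.3 N m, about 4 N at the ends) holds it at any angle. Turns 180 degrees by pressing the near end down, then pulling the raised rear bar over and pressing it down.
- catch: Steel spring catch, 16 mm wide, under the mouth at y = -38 mm of the frame. Origin in frame_pivot: (0, -38, 0) mm when up, z = -8 mm when the carrier lies over it. Nose: rear face x = -82.5, top z = +4.5 when up; ramp and thumb tab reach to x = -108. Spring 1.3 to 2 N; it rises once the carrier's front edge is past its rear face. Keep fingers off it. A tug of 6 to 12 N tests it well.
- carrier: Loose dark plate 153x117x5 mm, 0.28 to 0.46 kg, with a circuit board. Origin: underside, frame centre when home (frame x -3..+1.5, stop at the rear). Starts 12 to 30 mm out towards the mouth. Front edge x = -80 mm. Pull lip: x -80..-71, y +-47, top z = 32, upright at the front edge; behind it bare flat floor (z = 5) to x = -31, then the board, parts 10 mm high to x = 0, 26 mm beyond.
- screwdriver: Bystander: loose screwdriver, 182 mm long, lying right of the stand. Origin at the blade's tip, its z axis runs to the handle's end.
- marker: Bystander: loose marker pen, 132 mm long, 15 mm thick, lying left of the stand. Origin: middle of its underside.

How it is judged:
On the way, in this order (a step that is already met when the one before it is completed fails the run):
1. the carrier is pushed home and the catch has snapped up in front of it, the frame still level (x of carrier in the frame of frame_pivot above -0.005 m and z of catch in the frame of frame_pivot above -0.003 m and value of joint frame below 0.12 rad), for 0.2 s.
2. the carrier is tugged outwards so that it bears on the raised catch with more than 3 N, the frame still level (contact force between carrier and catch above 3 N and contact force between the fingers and carrier above 2 N and x of carrier in the frame of frame_pivot above -0.006 m and z of catch in the frame of frame_pivot above -0.003 m and value of joint frame below 0.12 rad), for 0.05 s.
At the end, for the whole second after the job is handed in: The frame lies fully upside down (within 8 degrees of its stop), the carrier is still home in it (within 6 mm) behind the raised catch, and all is at rest (value of joint frame above 3 rad and x of carrier in the frame of frame_pivot between -0.006 and 0.006 m and z of catch in the frame of frame_pivot above -0.003 m and linear speed of carrier below 0.02 m/s); the robot touches nothing.
It fails at once if the carrier slides or drops out of the tilted frame (height (world z) of carrier below 0.09 m).
It fails at once if the screwdriver is moved by more than 30 mm (distance of screwdriver from where it was at the start of the episode above 0.03 m).
It fails at once if the marker is moved by more than 30 mm (distance of marker from where it was at the start of the episode above 0.03 m).
It also fails if it takes over 59 s, if anything falls off the work surface, if the arm or the gripper's body presses on something with over 40 N, if the wrist force passes 120 N, or if a joint passes its speed limit or range.

## Working session

There is one attempt and no reset: what is moved stays moved. The work goes in short steps, Python scripts to look and compute and a shell command to move; the robot and the scene stay as the last step left them, time stands still between calls to the robot, and variables do not carry over. Pictures are saved under pics/ and viewed, at most 10 in all, crops included, and the job is handed in when it is done.

```bash
mkdir -p pics; cat > h.py <<'E'
import numpy as np,cv2
from bench import bot
def K(n):
    c=bot.calibration(n); f=192/np.tan(np.radians(c["vfov"])/2); return c,f
def proj(n,X):
    c,f=K(n); p=np.array(c["R"])@np.array(X)+np.array(c["t"]); return [c["cx"]+f*p[0]/p[2],c["cy"]+f*p[1]/p[2]]
def ray(n,px,z):
    c,f=K(n); R=np.array(c["R"]);o=-R.T@np.array(c["t"]); d=R.T@np.array([(px[0]-c["cx"])/f,(px[1]-c["cy"])/f,1]); return o+d*(z-o[2])/d[2]
def snap(n,name,s=1.5):
    im=bot.read_camera(n); cv2.imwrite("pics/"+name,cv2.resize(im[:,:,::-1],None,fx=s,fy=s,interpolation=cv2.INTER_CUBIC)); return im
E
python3 - <<'E'
from h import *
for n in ("top","scene"):
    snap(n,n+"1.png")
    for t in ("stand","frame_pivot","catch","carrier","screwdriver","marker"):
        for r in bot.boxes_of(t,n)[:2]: print(n,t,np.round(r["position"]),round(r["confidence"],2))
    c,f=K(n); print(c,f)
s=bot.get_state();print(s,bot.tips_ahead)
E
```

```text
top stand [265. 165.] 0.96
top frame_pivot [310. 153.] 0.84
top frame_pivot [224. 191.] 0.55
top catch [305. 204.] 0.49
top carrier [291. 170.] 0.88
top screwdriver [341. 151.] 0.78
top marker [223. 192.] 0.54
{'vfov': 52.776312888251255, 'cx': 257.76039481482314, 'cy': 179.00502066951262, 'R': array([[ 1.40668599e-01, -9.90056492e-01, -6.98755025e-04],
       [-9.58773708e-01, -1.36047816e-01, -2.49487412e-01],
       [ 2.46911567e-01,  3.57649927e-02, -9.68377789e-01]]), 't': array([0.0389843 , 0.55034997, 0.82002419])} 386.9823244045407
scene stand [295. 215.] 0.93
scene stand [347. 232.] 0.63
scene frame_pivot [306. 188.] 0.88
scene catch [280. 226.] 0.51
scene carrier [280. 191.] 0.63
scene screwdriver [346. 229.] 0.89
scene marker [229. 208.] 0.55
scene marker [305. 194.] 0.25
{'vfov': 57.1741414077171, 'cx': 253.30329526180955, 'cy': 196.60135091387824, 'R': array([[ 0.68134711, -0.73174066, -0.01793671],
       [-0.50732277, -0.45443658, -0.73219601],
       [ 0.52762649,  0.50797934, -0.68085775]]), 't': array([-0.27142662,  0.38498896,  0.60115179])} 352.34206754205326
{'time': 0.7, 'qpos': array([-1.26260812,  0.43446084,  0.0249839 ,  1.57320044, -0.01158829,
        1.13396733, -0.0750952 ]), 'joint_velocities': array([-0.00078143, -0.00125759,  0.00023117, -0.00070958,  0.00223185,
        0.00115409, -0.00071861]), 'tau': array([-1.48707306e-03, -6.67508411e+01,  9.82459076e-01, -3.14757335e+01,
       -6.08485937e-02,  3.26314964e-02,  4.69165400e-05]), 'ee_pos': array([0.2496118 , 0.5730204 , 0.22496584]), 'tool_rot': array([2.03982627e-01, 9.78974507e-01, 5.30917611e-05, 1.43918114e-05]), 'wrist_force': array([-0.08430293,  0.14687512,  0.63091308]), 'moment': array([ 0.03081004,  0.04348826, -0.03358454]), 'gripper_force': 0.0, 'finger_gap': 0.09186717588538303} 0.022
```

View pics/top1.png

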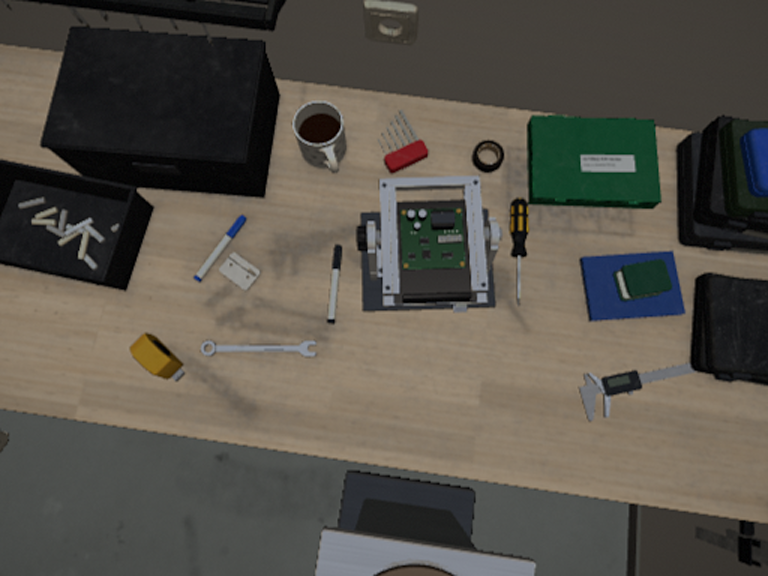

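View pics/scene1.png

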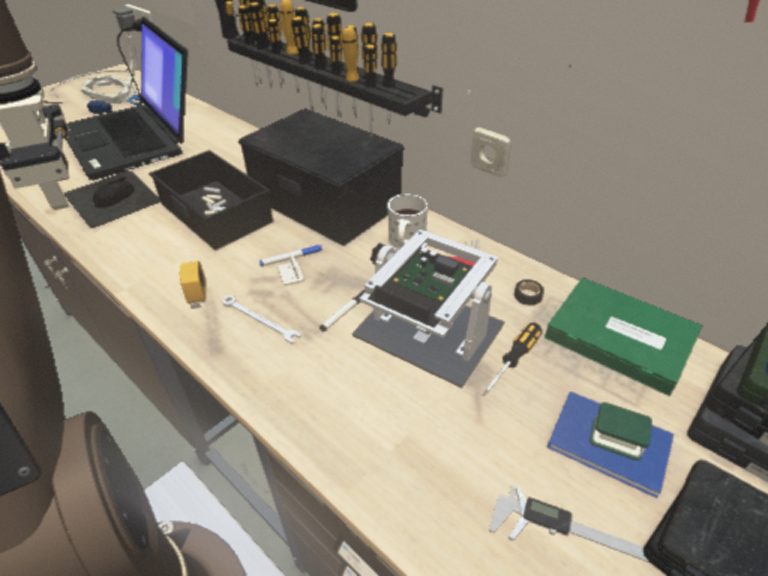

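Top picture: frame about (380-486, 178-305), mouth facing the robot, dark lip at (436,288), marker (335,285) to the left, screwdriver (518,250) to the right. I'll zoom in to fit the pose.

```bash
python3 - <<'E'
from h import *
im=bot.read_camera("top")
cv2.imwrite("pics/crop.png",cv2.resize(im[110:212,232:340,::-1],None,fx=5.5,fy=5.5,interpolation=cv2.INTER_CUBIC))
E
```

```text
(no output)
```

View pics/crop.png

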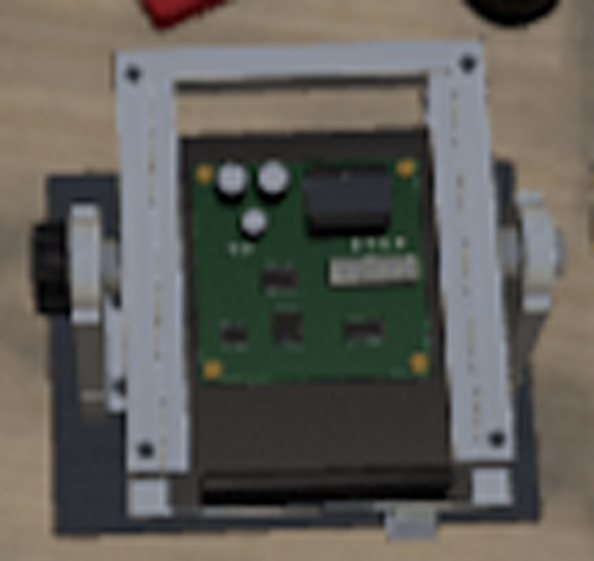

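The crop shows the rail corners at (116,52), (484,42), (130,472) and (514,460). The carrier's rear edge is at (180,138)-(428,128), the catch tab at (411,522) and the lip top at (203-450, ~475).

```bash
python3 - <<'E'
from h import *
from scipy.optimize import least_squares
px=np.array([(116,52),(484,42),(130,472),(514,460)])/5.5+[232-.4,110-.4]
L=np.array([(.089,.074),(.089,-.074),(-.085,.074),(-.085,-.074)])
W=np.array([ray("top",p,.1395)[:2] for p in px]);print(W)
def tr(q,l): c,s=np.cos(q[2]),np.sin(q[2]); return q[:2]+l@np.array([[c,s],[-s,c]])
r=least_squares(lambda q:(tr(q,L)-W).ravel(),[.6,0,.1]);q=r.x;print(q,np.degrees(q[2]),r.fun*1000)
def inv(p,z):
    w=ray("top",np.array(p)/5.5+[231.6,109.6],z)[:2]-q[:2];c,s=np.cos(q[2]),np.sin(q[2]);return np.round([c*w[0]+s*w[1],-s*w[0]+c*w[1]],4)
print("rear",inv((180,138),.1315),inv((428,128),.1315))
print("lip top rear",inv((203,478),.1585),inv((450,466),.1585),"front",inv((203,505),.1585),inv((450,497),.1585))
print("board front",inv((200,384),.133),inv((430,376),.133)); print("tie front",inv((130,515),.123),inv((514,503),.123),"pl",inv((55,535),.006),inv((540,520),.006))
np.save("q.npy",q)
for z in (0.01,): 
  for n in ("screwdriver","marker"):
    b=bot.boxes_of(n,"top")[0]["position"];print(n,ray("top",b,z))
print(np.degrees(2*np.arctan2(.203982627,.978974507)))
E
```

```text
[[ 0.65496865  0.1436068 ]
 [ 0.67992991 -0.00175577]
 [ 0.48580506  0.11363047]
 [ 0.51095845 -0.030396  ]]
[0.58094488 0.05592991 0.17157355] 9.830440211196489 [ 1.03523643  0.43183489  1.34245905 -0.03256824 -1.24639544  0.70061412
 -1.13130005 -1.09988077]
rear [0.0536 0.0492] [ 0.0548 -0.0502]
lip top rear [-0.091   0.0461] [-0.0893 -0.0457] front [-0.1012  0.0465] [-0.101  -0.0449]
board front [-0.0485  0.045 ] [-0.0481 -0.0442]
tie front [-0.0973  0.0736] [-0.0971 -0.0749] pl [-0.0828  0.1071] [-0.0826 -0.1071]
screwdriver [ 0.65409287 -0.0857584   0.01      ]
marker [0.51185525 0.19574402 0.01      ]
23.539899005859994
```

```bash
python3 -m handwheel '[0.02,-0.041,0,-7,0.045, 0.034,-0.078,0,-14,0.045, 0.05,-0.116,0,-21,0.045, 0.067,-0.154,0,-28,0.045, 0.084,-0.192,0,-35,0.045, 0.1,-0.23,0,-42,0.045, 0.117,-0.267,0,-49,0.045, 0.117,-0.267,0,-56.7,0.045]' 10
python3 -m handwheel '[0.017,-0.038,0,0,0.045, 0.034,-0.076,0,0,0.045, 0.051,-0.114,0,0,0.045, 0.068,-0.152,0,0,0.045, 0.085,-0.19,0,0,0.045, 0.102,-0.228,0,0,0.045, 0.12,-0.266,0,0,0.045, 0.12,-0.266,0,0,0.045]'
python3 - <<'E'
from h import *
snap("wrist","w1.png"); print(bot.calibration("wrist")["tool_from_camera"])
E
```

```text
time: 1.52
ee_pos: [0.3702, 0.2978, 0.2254]
tool_rot: [0.647, 0.763, -0.0, 0.001]
wrist_force: [0.5, -0.4, -0.1]
finger_gap: 0.0462
gripper_force: 0.0
time: 2.18
ee_pos: [0.4893, 0.0315, 0.2258]
tool_rot: [0.645, 0.764, -0.0, 0.002]
wrist_force: [0.2, -1.2, 1.0]
finger_gap: 0.0451
gripper_force: 0.0
[[-8.32688193e-04 -9.52786133e-01 -3.03641058e-01  8.18593582e-02]
 [ 9.99999534e-01 -6.44747749e-04 -7.19208041e-04  2.00350205e-04]
 [ 4.89479560e-04 -3.03641515e-01  9.52786225e-01 -1.61080453e-01]
 [ 0.00000000e+00  0.00000000e+00  0.00000000e+00  1.00000000e+00]]
```

View pics/w1.png

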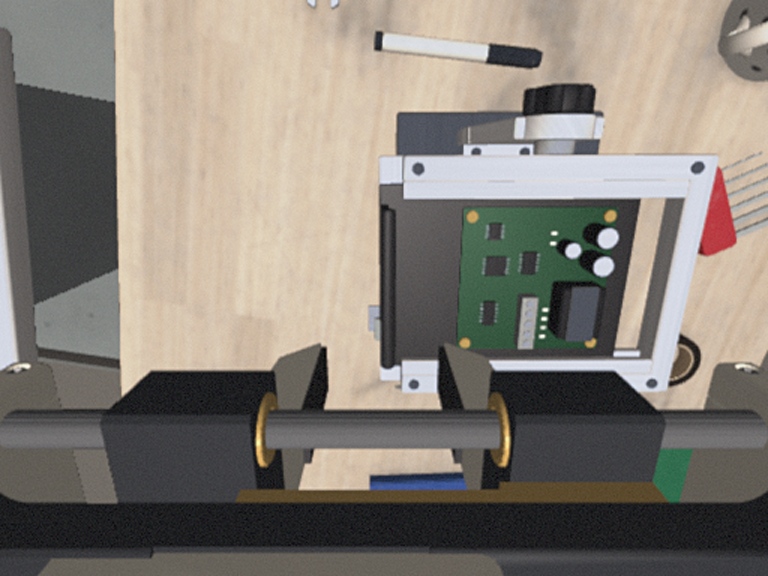

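The wrist view shows the lip at columns 381-396, rows 205-365, with the jaws (columns 325-440) straddling its column. I'll refine the pose from this closer view.

```bash
cat >> h.py <<'E'
from scipy.spatial.transform import Rotation as Ro
def wray(px,z,s):
    c,f=K("wrist");M=np.array(c["tool_from_camera"]);R=Ro.from_quat(s["tool_rot"]).as_matrix()
    o=R@M[:3,3]+s["ee_pos"];d=R@M[:3,:3]@np.array([(px[0]-c["cx"])/f,(px[1]-c["cy"])/f,1]);return o+d*(z-o[2])/d[2]
E
python3 - <<'E'
from h import *
q=np.load("q.npy");s=bot.get_state()
def fr(w): w=w[:2]-q[:2];c,si=np.cos(q[2]),np.sin(q[2]);return np.round([c*w[0]+si*w[1],-si*w[0]+c*w[1]],4)
for n,p,z in (("lipL front",(381,206),.1585),("lipL rear",(394,206),.1585),("lipR front",(382,367),.1585),("lipR rear",(396,367),.1585),("rearL -> .089,.074",(718,157),.1395),("rearR .089,-.074",(669,388),.1395),("frontrailL",(405,156),.1395),("frontrailR",(401,390),.1395)):
    print(n,fr(wray(np.array(p)/1.5,z,s)))
R=Ro.from_quat(s["tool_rot"]).as_matrix();print(s["ee_pos"],fr(s["ee_pos"]),np.degrees(np.arctan2(R[1,1],R[0,1])))
E
```

```text
lipL front [-0.0955  0.0523]
lipL rear [-0.0887  0.0523]
lipR front [-0.0951 -0.0417]
lipR rear [-0.0868 -0.0417]
rearL -> .089,.074 [0.0898 0.0766]
rearR .089,-.074 [ 0.0922 -0.0671]
frontrailL [-0.0823  0.0772]
frontrailR [-0.0827 -0.0684]
[0.4880048  0.0352716  0.22536574] [-0.0951 -0.0045] 9.832631632043263
```

```bash
python3 -m handwheel '[0.001,0.002,-0.02,0,0.045, 0.001,0.002,-0.04,0,0.045, 0.001,0.002,-0.055,0,0.045, 0.001,0.002,-0.064,0,0.045, 0.001,0.002,-0.064,0,0.025, 0.001,0.002,-0.064,0,0, 0.001,0.002,-0.064,0,0, 0.001,0.002,-0.064,0,0]' 8
python3 - <<'E'
from h import *
snap("wrist","w2.png");s=bot.get_state();print(s["wrist_force"],s["finger_gap"],s["gripper_force"],s["ee_pos"])
E
```

```text
time: 2.9
ee_pos: [0.4883, 0.0423, 0.1619]
tool_rot: [0.641, 0.768, 0.001, 0.0]
wrist_force: [0.8, -1.1, -0.1]
finger_gap: 0.0232
gripper_force: 0.0
[0.33870747 0.71902302 0.05684266] 0.018944605029995367 0.0 [0.48817592 0.04225408 0.16180578]
```

View pics/w2.png

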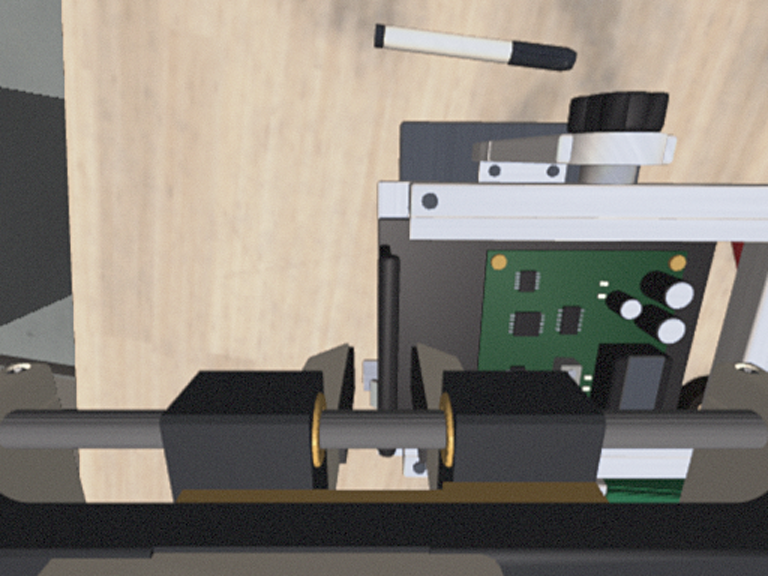

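The lip (column 388, rows 250-455) sits between the jaws, and the catch tab (370,380) is clear. I'll finish closing and then push in along the frame's x by 12 mm.

```bash
python3 -m handwheel '[0,0,0,0,0, 0,0,0,0,0, 0,0,0,0,0, 0.002,0.0003,0,0,0, 0.004,0.0007,0,0,0, 0.007,0.001,0,0,0, 0.01,0.0017,0,0,0, 0.012,0.002,0,0,0]' 8
```

```text
time: 3.62
ee_pos: [0.5002, 0.0442, 0.1609]
tool_rot: [0.641, 0.768, 0.0, 0.0]
wrist_force: [-0.4, 0.2, 0.2]
finger_gap: 0.0007
gripper_force: 0.0
```

```bash
python3 - <<'E'
from h import *
snap("wrist","w3.png");im=snap("top","t3.png")
s=bot.get_state();print(s["wrist_force"],s["finger_gap"],s["gripper_force"],s["ee_pos"])
a=cv2.resize(im[100:225,225:350,::-1],(560,560),interpolation=cv2.INTER_CUBIC)
cv2.imwrite("pics/c3.png",a)
E
```

```text
[-0.49054902 -0.08928863 -0.92852271] 0.0004317139128311765 0.0 [0.50007483 0.04405697 0.16088161]
```

View pics/w3.png

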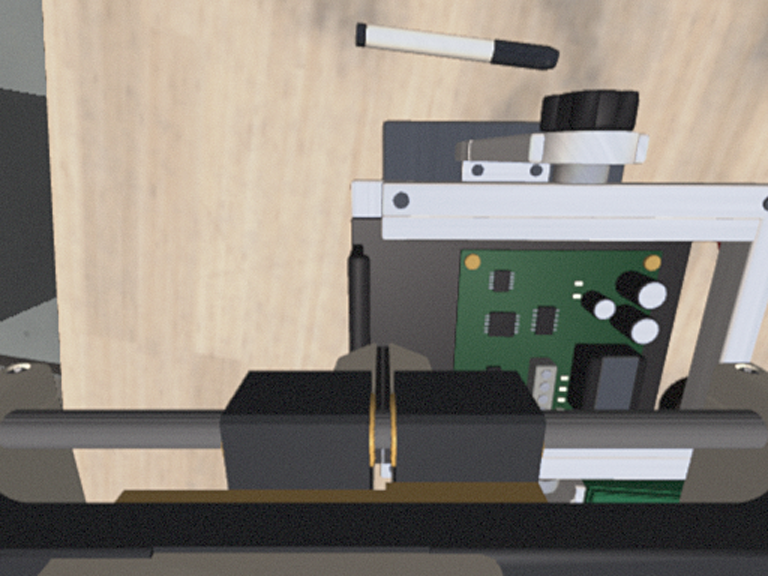

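```bash
python3 - <<'E'
from h import *
c,f=K("wrist");M=np.linalg.inv(np.array(c["tool_from_camera"]))
for p in [(0,0,0),(0,0,.022),(.0095,0,.022),(.0095,0,-.03),(-.0095,0,.022)]:
    v=M@np.array([*p,1]);print(p,np.round(1.5*np.array([c["cx"]+f*v[0]/v[2],c["cy"]+f*v[1]/v[2]])))
E
```

```text
(0, 0, 0) [382. 362.]
(0, 0, 0.022) [382. 341.]
(0.0095, 0, 0.022) [382. 322.]
(0.0095, 0, -0.03) [382. 377.]
(-0.0095, 0, 0.022) [382. 359.]
```

View pics/c3.png

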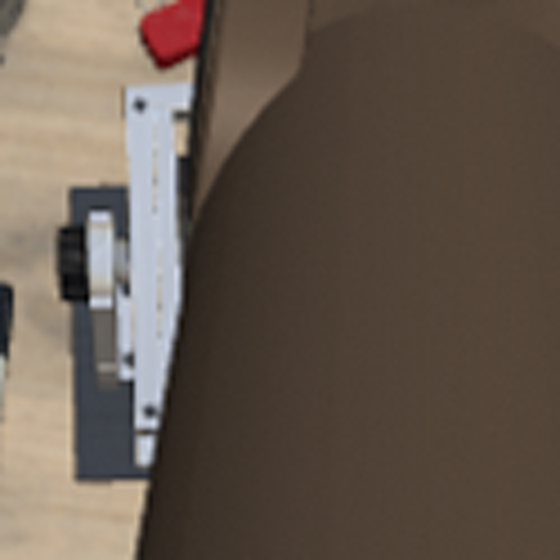

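The jaws closed over the top of the lip: the tips sit higher than nominal and nothing moved. I'll open, back off to the earlier position, and go lower.

```bash
python3 -m handwheel '[0,0,0.01,0,0.045, -0.006,-0.001,0.01,0,0.045, -0.013,-0.0022,0.01,0,0.045, -0.013,-0.0022,0.01,0,0.045, -0.013,-0.0022,0.0,0,0.045, -0.013,-0.0022,-0.004,0,0.045, -0.013,-0.0022,-0.008,0,0.045, -0.013,-0.0022,-0.01,0,0.045]' 8
python3 -m handwheel '[0,0,0,0,0.03, 0,0,0,0,0.015, 0,0,0,0,0.0, 0,0,0,0,0, 0,0,0,0,0, 0,0,0,0,0, 0,0,0,0,0, 0,0,0,0,0]' 8
```

```text
time: 4.38
ee_pos: [0.4862, 0.0418, 0.1499]
tool_rot: [0.641, 0.768, -0.001, -0.0]
wrist_force: [0.4, -0.9, -0.2]
finger_gap: 0.0447
gripper_force: 0.0
time: 5.05
ee_pos: [0.487, 0.0419, 0.1511]
tool_rot: [0.641, 0.768, 0.0, 0.0]
wrist_force: [2.1, -0.2, -0.7]
finger_gap: 0.0083
gripper_force: 8.0
```

Gripped: gap 8.3 mm at 8 N. Pushing in.

```bash
python3 -m handwheel '[0.002,0.0003,0,0,0, 0.004,0.0007,0,0,0, 0.006,0.001,0,0,0, 0.008,0.0014,0,0,0, 0.01,0.0017,0,0,0, 0.012,0.002,0,0,0, 0.013,0.0023,0,0,0, 0.013,0.0023,0,0,0]' 15
```

```text
time: 5.72
ee_pos: [0.5001, 0.0441, 0.1509]
tool_rot: [0.641, 0.768, 0.0, 0.0]
wrist_force: [-0.6, -0.4, 0.0]
finger_gap: 0.0079
gripper_force: 15.0
```

```bash
python3 -m handwheel '[0.001,0.0002,0,0,0, 0.002,0.0003,0,0,0, 0.003,0.0005,0,0,0, 0.004,0.0007,0,0,0, 0.005,0.0009,0,0,0, 0.006,0.001,0,0,0, 0.006,0.001,0,0,0, 0.006,0.001,0,0,0]' 15
python3 - <<'E'
from h import *
s=bot.get_state();print(s["wrist_force"],s["finger_gap"],s["ee_pos"],np.load("q.npy"))
snap("wrist","w4.png")
E
```

```text
time: 6.38
ee_pos: [0.5059, 0.0452, 0.151]
tool_rot: [0.641, 0.768, 0.0, 0.0]
wrist_force: [-0.4, -0.9, -0.1]
finger_gap: 0.0082
gripper_force: 15.0
[-0.39714294 -0.86798354 -0.06359365] 0.008174014387085527 [0.50592829 0.04517155 0.15100345] [0.58094488 0.05592991 0.17157355]
```

View pics/w4.png

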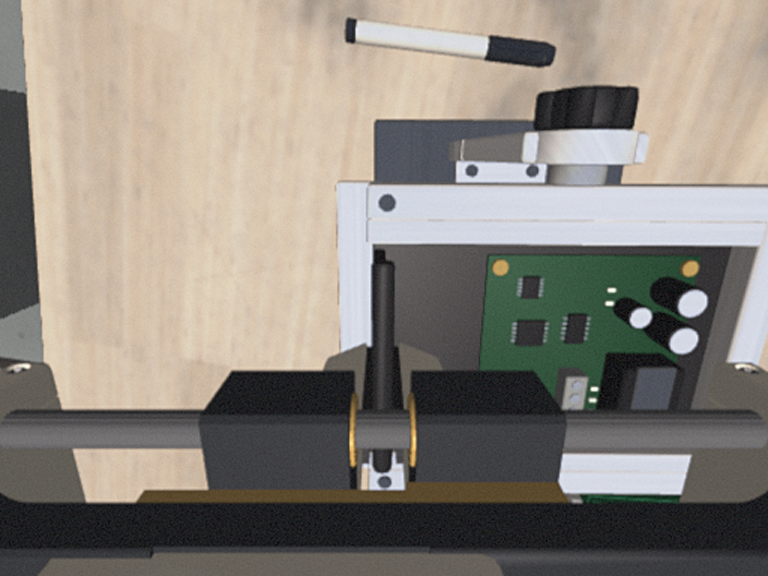

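The carrier follows (lip columns 373-395, past the rail end at 367). I'll continue to the rear stop.

```bash
python3 -m handwheel '[0.0005,0.0001,0,0,0, 0.001,0.0002,0,0,0, 0.0015,0.0003,0,0,0, 0.002,0.0003,0,0,0, 0.0025,0.0004,0,0,0, 0.003,0.0005,0,0,0, 0.003,0.0005,0,0,0, 0.003,0.0005,0,0,0]' 15
```

```text
time: 7.1
ee_pos: [0.5088, 0.0456, 0.1509]
tool_rot: [0.641, 0.768, 0.0, 0.0]
wrist_force: [-1.1, 0.3, -3.0]
finger_gap: 0.0078
gripper_force: 15.0
```

```bash
python3 -m handwheel '[0.0005,0.0001,0,0,0, 0.001,0.0002,0,0,0, 0.0015,0.0003,0,0,0, 0.002,0.0003,0,0,0, 0.002,0.0003,0,0,0, 0.002,0.0003,0,0,0, 0.002,0.0003,0,0,0, 0.002,0.0003,0,0,0]' 15
```

```text
time: 7.77
ee_pos: [0.5101, 0.0459, 0.1509]
tool_rot: [0.641, 0.768, -0.0, -0.0]
wrist_force: [-4.7, 0.2, 1.5]
finger_gap: 0.0084
gripper_force: 15.0
```

```bash
python3 -m handwheel '[0.0005,0.0001,0,0,0, 0.001,0.0002,0,0,0, 0.001,0.0002,0,0,0, 0.001,0.0002,0,0,0, 0.001,0.0002,0,0,0, 0.001,0.0002,0,0,0, 0.001,0.0002,0,0,0, 0.001,0.0002,0,0,0]' 15
```

```text
time: 8.43
ee_pos: [0.5102, 0.0459, 0.1508]
tool_rot: [0.641, 0.768, -0.001, -0.001]
wrist_force: [-9.6, -0.9, 4.9]
finger_gap: 0.0082
gripper_force: 15.0
```

At the stop (x = 0.5102, about 10 N). Now the tug: first back by 6 mm, watching force.

```bash
python3 -m handwheel '[-0.001,-0.0002,0,0,0, -0.002,-0.0003,0,0,0, -0.003,-0.0005,0,0,0, -0.004,-0.0007,0,0,0, -0.005,-0.0009,0,0,0, -0.006,-0.001,0,0,0, -0.006,-0.001,0,0,0, -0.006,-0.001,0,0,0]' 15
```

```text
time: 9.1
ee_pos: [0.506, 0.0451, 0.1511]
tool_rot: [0.641, 0.768, 0.0, 0.0]
wrist_force: [1.2, -1.3, -1.7]
finger_gap: 0.0083
gripper_force: 15.0
```

```bash
python3 -m handwheel '[-0.0005,-0.0001,0,0,0, -0.001,-0.0002,0,0,0, -0.0015,-0.0003,0,0,0, -0.0015,-0.0003,0,0,0, -0.0015,-0.0003,0,0,0, -0.0015,-0.0003,0,0,0, -0.0015,-0.0003,0,0,0, -0.0015,-0.0003,0,0,0]' 15
```

```text
time: 9.77
ee_pos: [0.5057, 0.045, 0.1513]
tool_rot: [0.641, 0.768, 0.001, 0.001]
wrist_force: [6.6, 0.5, -5.1]
finger_gap: 0.0082
gripper_force: 15.0
```

The catch holds at 4.5 mm from the stop. I'll pull a little more, to about 10 N.

```bash
python3 -m handwheel '[-0.0005,-0.0001,-0.0005,0,0, -0.001,-0.0002,-0.0005,0,0, -0.001,-0.0002,-0.0005,0,0, -0.001,-0.0002,-0.0005,0,0, -0.001,-0.0002,-0.0005,0,0, -0.001,-0.0002,-0.0005,0,0, -0.001,-0.0002,-0.0005,0,0, -0.001,-0.0002,-0.0005,0,0]' 15
python3 - <<'E'
from h import *
for _ in range(3):
    bot.read_camera("top"); s=bot.get_state();print(s["wrist_force"],s["ee_pos"])
E
```

```text
time: 10.43
ee_pos: [0.5057, 0.0449, 0.1512]
tool_rot: [0.641, 0.768, 0.002, 0.002]
wrist_force: [9.1, 0.8, -4.3]
finger_gap: 0.0083
gripper_force: 15.0
[ 8.87899698  0.45395776 -4.59383137] [0.50569539 0.04497616 0.15122059]
[ 9.00755782  0.43528228 -3.60483207] [0.50571703 0.04495357 0.15123244]
[ 9.45783385  1.39551529 -4.48842747] [0.50568564 0.04497577 0.15119606]
```

Tug confirmed at about 9 N for over a second. Next I'll release, lift and move with jaws open to above the left rail's near end.

```bash
python3 -m handwheel '[0.0025,0.0004,0,0,0.01, 0.0025,0.0004,0,0,0.03, 0.0025,0.0004,0,0,0.03, 0.0025,0.0004,0.005,0,0.03, 0.0025,0.0004,0.03,0,0.04, 0.0025,0.0004,0.06,0,0.06, 0.0025,0.0004,0.0745,0,0.09, 0.0025,0.0004,0.0745,0,0.09]' 15
python3 -m handwheel '[-0.033,0.026,0,0,0.0915, -0.067,0.051,0,0,0.0915, -0.067,0.051,-0.015,0,0.0915, -0.067,0.051,-0.03,0,0.0915, -0.067,0.051,-0.04,0,0.0915, -0.067,0.051,-0.05,0,0.0915, -0.067,0.051,-0.05,0,0.0915, -0.067,0.051,-0.05,0,0.0915]'
python3 - <<'E'
from h import *
snap("wrist","w5.png");s=bot.get_state();print(s["wrist_force"],s["ee_pos"])
E
```

```text
time: 11.25
ee_pos: [0.5072, 0.0449, 0.2284]
tool_rot: [0.641, 0.768, 0.002, 0.001]
wrist_force: [0.5, 0.4, 0.1]
finger_gap: 0.0521
gripper_force: 0.0
time: 11.92
ee_pos: [0.4379, 0.0957, 0.1745]
tool_rot: [0.641, 0.768, -0.001, -0.0]
wrist_force: [0.1, -0.4, 0.5]
finger_gap: 0.0913
gripper_force: 0.0
[-0.50007299  1.08702349  0.73553394] [0.4384181  0.09583917 0.17502258]
```

View pics/w5.png

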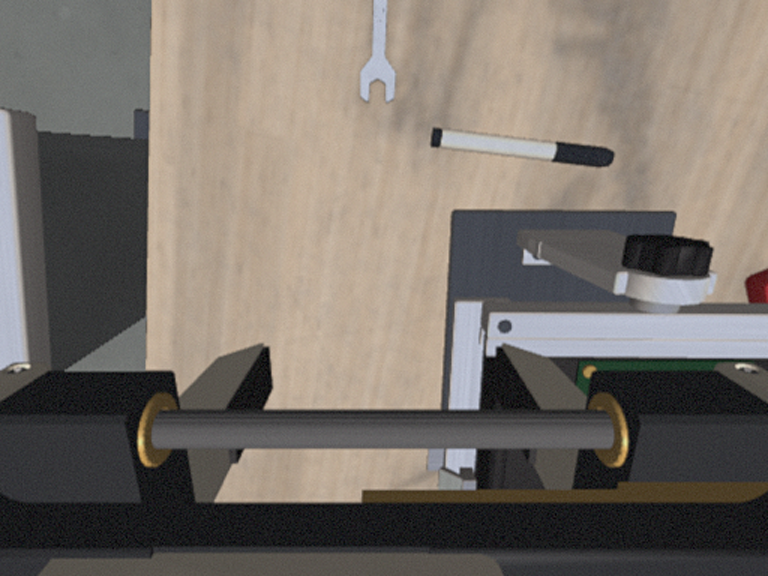

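The view shows the near rail end at (500,325). The right fingertip is at about (500,350), so it may be too far inboard. I'll check the tip depth from the jaw width.

```bash
python3 - <<'E'
from h import *
c,f=K("wrist");T=np.array(c["tool_from_camera"]);M=np.linalg.inv(T)
d=f*1.5*.0913/229;print(f,c["cx"],c["cy"],"depth",d)
for row in (345,):
    v=np.array([0,(row/1.5-c["cy"])/f*d,d,1]);print(T@v)
for p in [(.0095,0,.022),(.0095,0,.0)]: print(M@np.array([*p,1]))
s=bot.get_state()
q=np.array([.5825,.058,.17157])
for p,z in (((487,312),.1395),((487,357),.1395),((545,325),.1395)):
    w=wray(np.array(p)/1.5,z,s)[:2]-q[:2];k,si=np.cos(q[2]),np.sin(q[2]);print(np.round([k*w[0]+si*w[1],-si*w[0]+k*w[1]],4))
E
```

```text
285.38534188069286 254.7511773811368 194.9713428074855 depth 0.17067040423825716
[ 1.00785997e-02  5.66153035e-05 -4.82973288e-03  1.00000000e+00]
[-4.28886732e-05  1.33531988e-02  1.96409173e-01  1.00000000e+00]
[-5.37482422e-05  2.00331977e-02  1.75447840e-01  1.00000000e+00]
[-0.0843  0.0714]
[-0.0823  0.0472]
[-0.0551  0.0648]
```

The tips actually sit at about TCP level, and the rail centre is about 2.5 mm further right. I'll correct y and press the near end down.

```bash
python3 -m handwheel '[0,-0.0025,-0.01,0,0.0915, 0,-0.0025,-0.022,0,0.0915, 0,-0.0025,-0.03,0,0.0915, 0,-0.0025,-0.037,0,0.0915, 0,-0.0025,-0.041,0,0.0915, 0,-0.0025,-0.044,0,0.0915, 0,-0.0025,-0.044,0,0.0915, 0,-0.0025,-0.044,0,0.0915]' 15
```

```text
time: 12.63
ee_pos: [0.4387, 0.0935, 0.1311]
tool_rot: [0.641, 0.768, 0.0, 0.0]
wrist_force: [-0.4, -0.8, -0.1]
finger_gap: 0.0916
gripper_force: 0.1
```

```bash
python3 -m handwheel '[0,0,-0.004,0,0.0915, 0,0,-0.008,0,0.0915, 0,0,-0.012,0,0.0915, 0,0,-0.016,0,0.0915, 0,0,-0.02,0,0.0915, 0,0,-0.024,0,0.0915, 0,0,-0.028,0,0.0915, 0,0,-0.032,0,0.0915]' 15
python3 - <<'E'
from h import *
snap("scene","s6.png",1.5)
E
```

```text
time: 13.3
ee_pos: [0.4387, 0.0935, 0.0985]
tool_rot: [0.641, 0.768, 0.0, 0.0]
wrist_force: [-0.4, 0.5, 2.5]
finger_gap: 0.0917
gripper_force: 1.2
```

View pics/s6.png

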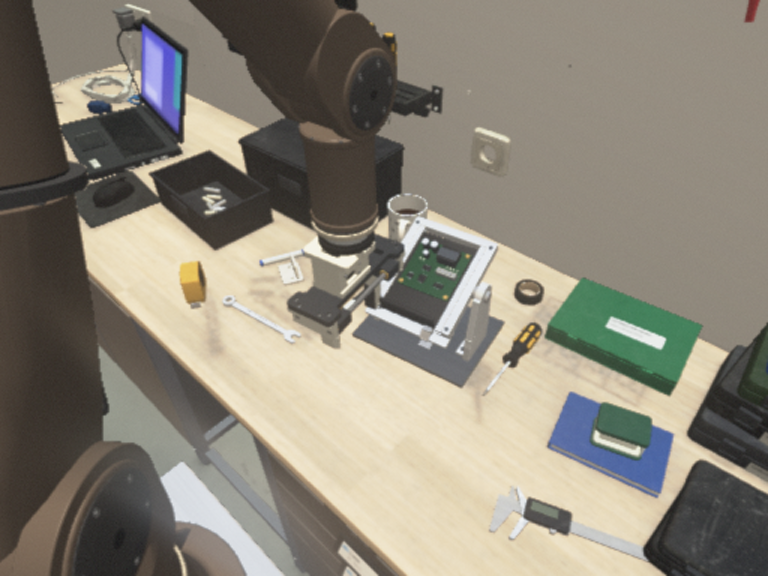

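The picture shows the frame tilting: rear-right corner now at (497,243) (it was 496,258), near end pressed down at (365,310). I've used all the viewing budget, so from here I'll estimate the tilt numerically.

```bash
cat >> h.py <<'E'
Q=np.array([.5825,.0565,.17157])
def f2w(p,th):
    x,y,z=p; X=x*np.cos(th)-z*np.sin(th); Z=.13+x*np.sin(th)+z*np.cos(th); c,s=np.cos(Q[2]),np.sin(Q[2])
    return np.array([Q[0]+c*X-s*y,Q[1]+s*X+c*y,Z])
E
python3 - <<'E'
from h import *
for d in (0,10,20,25,30,35):
    t=np.radians(d);print(d,[np.round(1.5*np.array(proj("scene",f2w((.089,y,.0095),t)))) for y in (.074,-.074)], np.round(1.5*np.array(proj("scene",f2w((-.085,-.074,.0095),t)))))
s=bot.get_state();print(s["wrist_force"],s["gripper_force"],s["ee_pos"])
E
```

```text
0 [array([419., 228.]), array([497., 256.])] [447. 321.]
10 [array([418., 222.]), array([498., 250.])] [447. 328.]
20 [array([417., 217.]), array([498., 245.])] [447. 334.]
25 [array([416., 214.]), array([497., 242.])] [447. 337.]
30 [array([415., 212.]), array([497., 241.])] [448. 339.]
35 [array([413., 211.]), array([496., 239.])] [448. 340.]
[ 0.03499131  0.4433374  -0.40532174] 0.028104487610107753 [0.43826879 0.09344135 0.09791519]
```

```bash
python3 -m handwheel '[0,0,-0.003,0,0.0915, 0,0,-0.006,0,0.0915, 0,0,-0.009,0,0.0915, 0,0,-0.012,0,0.0915, 0,0,-0.015,0,0.0915, 0,0,-0.018,0,0.0915, 0,0,-0.02,0,0.0915, 0,0,-0.02,0,0.0915]' 15
cat >> h.py <<'E'
def corner():
    im=bot.read_camera("scene");r=bot.trace("frame_pivot","scene");print([round(a["confidence"],2) for a in r[:2]])
    ys,xs=np.nonzero(r[0]["pixels"]);k=np.argmin(ys);m=np.argmax(xs);l=np.argmin(xs);b=np.argmax(ys)
    print("top",xs[k]*1.5,ys[k]*1.5,"right",xs[m]*1.5,ys[xs==xs[m]].min()*1.5,"left",xs[l]*1.5,ys[l]*1.5,"bot",xs[b]*1.5,ys[b]*1.5)
    return im
E
python3 - <<'E'
from h import *
corner();s=bot.get_state();print(s["wrist_force"],s["ee_pos"])
E
```

```text
time: 14.02
ee_pos: [0.4382, 0.0934, 0.0784]
tool_rot: [0.641, 0.768, -0.0, -0.0]
wrist_force: [-0.5, 0.4, 0.5]
finger_gap: 0.0913
gripper_force: 0.0
[]Traceback (most recent call last):
  File "<stdin>", line 2, in <module>
  File "h.py", line 21, in corner
    ys,xs=np.nonzero(r[0]["pixels"]);k=np.argmin(ys);m=np.argmax(xs);l=np.argmin(xs);b=np.argmax(ys)
                     ~^^^
IndexError: list index out of range
```

```bash
cat >> h.py <<'E'
def tilt_edge():
    # pose-from-silhouette: score the projected top face (rails+rear bar) being bright, just outside being not
    im=cv2.cvtColor(bot.read_camera("scene"),cv2.COLOR_RGB2GRAY).astype(float); g=cv2.GaussianBlur(im,(3,3),0)
    gx=cv2.Sobel(g,cv2.CV_64F,1,0);gy=cv2.Sobel(g,cv2.CV_64F,0,1)
    res=[]
    E=[((.089,-.074),(-.085,-.074)),((.089,.074),(.089,-.074)),((.0745,.05),(.0745,-.05)),((.0745,-.05),(-.06,-.05))]
    for d in np.arange(0,181,1.):
        t=np.radians(d);sc=0;zz=.0095 if d<75 else -.0095
        for a,b in E:
            P=np.array([proj("scene",f2w((*(np.array(a)*(1-u)+np.array(b)*u),zz),t)) for u in np.linspace(.05,.95,30)])
            n=P[-1]-P[0];n=np.array([-n[1],n[0]])/np.linalg.norm(n)
            X=P.astype(np.float32).reshape(-1,1,2)
            s=lambda G:cv2.remap(G,X,None,cv2.INTER_LINEAR)
            v=s(gx)*n[0]+s(gy)*n[1]; sc+=abs(v.mean())
        res.append(sc)
    o=np.argsort(res)[::-1][:6];print([(int(i),round(res[i])) for i in o])
E
python3 - <<'E'
from h import *
tilt_edge()
a=cv2.imread("pics/s6.png",0);b=cv2.resize(cv2.cvtColor(bot.read_camera("scene"),cv2.COLOR_RGB2GRAY),None,fx=1.5,fy=1.5,interpolation=cv2.INTER_CUBIC)
p=np.float32([[497,243],[490,247],[447,338],[440,331],[430,242],[447,258]]).reshape(-1,1,2)
n,st,e=cv2.calcOpticalFlowPyrLK(a,b,p,None,winSize=(15,15));print(np.c_[n[:,0],st,e].round(1))
E
```

```text
Traceback (most recent call last):
  File "h.py", line 33, in tilt_edge
    P=np.array([proj("scene",f2w((*(np.array(a)*(1-u)+np.array(b)*u),zz),t)) for u in np.linspace(.05,.95,30)])
                ~~~~^^^^^^^^^^^^^^^^^^^^^^^^^^^^^^^^^^^^^^^^^^^^^^^^^^^^^^^^
  File "h.py", line 6, in proj
    c,f=K(n); p=np.array(c["R"])@np.array(X)+np.array(c["t"]); return [c["cx"]+f*p[0]/p[2],c["cy"]+f*p[1]/p[2]]
        ~^^^
  File "h.py", line 4, in K
    c=bot.calibration(n); f=192/np.tan(np.radians(c["vfov"])/2); return c,f
ValueError: time passes only in moves, steps and waits
```

```bash
sed -i 's/^def K(n):/import functools\n@functools.lru_cache\ndef K(n):/' h.py
python3 - <<'E'
from h import *
tilt_edge()
a=cv2.imread("pics/s6.png",0);b=cv2.resize(cv2.cvtColor(bot.read_camera("scene"),cv2.COLOR_RGB2GRAY),None,fx=1.5,fy=1.5,interpolation=cv2.INTER_CUBIC)
p=np.float32([[497,243],[490,247],[447,338],[440,331],[430,242],[447,258]]).reshape(-1,1,2)
n,st,e=cv2.calcOpticalFlowPyrLK(a,b,p,None,winSize=(15,15));print(np.c_[n[:,0],st,e].round(1))
E
```

```text
[(37, 1015), (36, 1011), (38, 1010), (39, 1001), (35, 1000), (40, 988)]
[[495.2 240.7   1.   10.2]
 [488.7 244.2   1.    6.4]
 [449.  341.    1.   12.6]
 [441.7 334.4   1.   13.5]
 [427.9 241.8   1.   10. ]
 [444.1 257.8   1.    2.8]]
```

Tilt is 37°. I'll press a few mm more, then lift away, and check the room behind the frame.

```bash
python3 -m handwheel '[0.001,0,-0.004,0,0.0915, 0.002,0,-0.007,0,0.0915, 0.002,0,-0.007,0,0.0915, -0.005,-0.001,0.01,0,0.0915, -0.01,-0.002,0.05,0,0.0915, -0.01,-0.002,0.09,0,0.06, -0.01,-0.002,0.13,0,0.03, -0.01,-0.002,0.171,0,0.0]' 15
python3 - <<'E'
from h import *
tilt_edge()
print("wall base",ray("top",(400/1.5,95/1.5),0),"mug rim",ray("top",(320/1.5,105/1.5),.095), "red",ray("top",(405/1.5,115/1.5),.03))
E
```

```text
time: 14.93
ee_pos: [0.4278, 0.0909, 0.2515]
tool_rot: [0.641, 0.768, -0.001, -0.0]
wrist_force: [1.2, 1.5, 0.2]
finger_gap: 0.0762
gripper_force: 0.0
[(41, 949), (40, 947), (42, 946), (43, 939), (39, 939), (38, 926)]
wall base [0.87901869 0.14004419 0.        ] mug rim [0.78618064 0.25901369 0.095     ] red [0.82405676 0.12452707 0.03      ]
```

```bash
python3 -m handwheel '[0.03,-0.002,0.01,0,0, 0.07,-0.004,0.01,0,0, 0.11,-0.006,0.01,0,0, 0.15,-0.008,0.01,0,0, 0.19,-0.01,0.01,0,0, 0.23,-0.012,0.01,0,0, 0.27,-0.0145,0.01,0,0, 0.272,-0.0145,0.01,0,0]' 15
python3 -m handwheel '[0,0,-0.03,0,0, 0,0,-0.06,0,0, 0,0,-0.085,0,0, 0,0,-0.1,0,0, 0,0,-0.1,0,0, -0.005,-0.001,-0.1,0,0, -0.01,-0.0017,-0.1,0,0, -0.015,-0.0026,-0.1,0,0]'
python3 - <<'E'
from h import *
tilt_edge();print(bot.get_state()["wrist_force"])
E
```

```text
time: 15.65
ee_pos: [0.7053, 0.076, 0.2562]
tool_rot: [0.641, 0.768, -0.002, 0.001]
wrist_force: [-2.2, 0.8, -1.1]
finger_gap: 0.0188
gripper_force: 0.0
time: 16.32
ee_pos: [0.6859, 0.0742, 0.1615]
tool_rot: [0.641, 0.768, 0.001, 0.001]
wrist_force: [-0.1, 0.9, -0.8]
finger_gap: 0.0005
gripper_force: 0.0
[(41, 1044), (40, 1041), (42, 1041), (43, 1033), (39, 1032), (44, 1018)]
[-1.03660665 -0.85422281 -1.26064929]
```

```bash
python3 -m handwheel '[-0.008,-0.0014,0,0,0, -0.0158,-0.0027,0.001,0,0, -0.021,-0.0036,0.006,0,0, -0.026,-0.0045,0.012,0,0, -0.032,-0.0055,0.017,0,0, -0.0377,-0.0065,0.022,0,0, -0.044,-0.0076,0.026,0,0, -0.0508,-0.0088,0.03,0,0]' 15
python3 - <<'E'
from h import *
tilt_edge();print(bot.get_state()["wrist_force"])
E
```

```text
time: 17.03
ee_pos: [0.6388, 0.0662, 0.1939]
tool_rot: [0.641, 0.768, 0.004, 0.004]
wrist_force: [8.4, 2.0, 9.3]
finger_gap: 0.0003
gripper_force: 4.7
[(71, 728), (72, 718), (70, 714), (66, 696), (65, 694), (67, 690)]
[4.86788833 1.81474566 5.68564183]
```

```bash
python3 -m handwheel '[0,0,0.006,0,0, -0.0072,-0.0012,0.01,0,0, -0.0144,-0.0025,0.013,0,0, -0.022,-0.0038,0.016,0,0, -0.0295,-0.0051,0.018,0,0, -0.037,-0.0064,0.018,0,0, -0.0448,-0.0078,0.018,0,0, -0.0515,-0.009,0.018,0,0]' 15
python3 - <<'E'
from h import *
tilt_edge();s=bot.get_state();print(s["wrist_force"],s["ee_pos"])
E
```

```text
time: 17.75
ee_pos: [0.5825, 0.0565, 0.2082]
tool_rot: [0.641, 0.768, 0.0, 0.0]
wrist_force: [4.6, 0.6, -0.1]
finger_gap: 0.0004
gripper_force: 1.6
[(116, 552), (117, 538), (115, 506), (118, 459), (114, 440), (113, 399)]
[0.63023358 1.35412263 2.29670069] [0.58109392 0.05614008 0.20785972]
```

```bash
python3 -m handwheel '[-0.009,-0.0015,0,0,0, -0.0174,-0.003,-0.003,0,0, -0.024,-0.0042,-0.007,0,0, -0.0296,-0.0051,-0.012,0,0, -0.0355,-0.0061,-0.017,0,0, -0.041,-0.0071,-0.022,0,0, -0.046,-0.0079,-0.028,0,0, -0.05,-0.0087,-0.033,0,0]' 15
python3 - <<'E'
from h import *
tilt_edge();s=bot.get_state();print(s["wrist_force"],s["ee_pos"])
E
```

```text
time: 18.47
ee_pos: [0.5321, 0.0476, 0.1746]
tool_rot: [0.641, 0.768, -0.0, -0.0]
wrist_force: [0.7, -0.1, 6.4]
finger_gap: 0.0005
gripper_force: 2.5
[(146, 767), (145, 751), (147, 706), (144, 662), (148, 602), (143, 548)]
[2.25513508 0.02957889 0.19000036] [0.53104015 0.04739368 0.17361625]
```

```bash
python3 -m handwheel '[-0.003,-0.0005,-0.007,0,0, -0.005,-0.0009,-0.013,0,0, -0.008,-0.0014,-0.02,0,0, -0.01,-0.0017,-0.026,0,0, -0.012,-0.002,-0.033,0,0, -0.013,-0.0022,-0.039,0,0, -0.013,-0.0022,-0.042,0,0, -0.013,-0.0022,-0.044,0,0]' 15
python3 - <<'E'
from h import *
tilt_edge();s=bot.get_state();print(s["wrist_force"],s["ee_pos"])
E
```

```text
time: 19.18
ee_pos: [0.5201, 0.0455, 0.1308]
tool_rot: [0.641, 0.768, -0.0, -0.0]
wrist_force: [1.2, 0.4, 10.4]
finger_gap: 0.0005
gripper_force: 4.3
[(179, 964), (180, 963), (178, 909), (177, 808), (0, 784), (1, 759)]
[1.30322785 0.41995663 5.27759482] [0.52027025 0.04554598 0.13080462]
```

Near the stop; press a little more to confirm.

```bash
python3 -m handwheel '[0,0,-0.002,0,0, 0,0,-0.004,0,0, 0,0,-0.004,0,0, 0,0,-0.004,0,0, 0,0,-0.004,0,0, 0,0,-0.004,0,0, 0,0,-0.004,0,0, 0,0,-0.004,0,0]' 15
```

```text
time: 19.9
ee_pos: [0.5208, 0.0456, 0.1298]
tool_rot: [0.641, 0.768, 0.001, -0.0]
wrist_force: [-9.9, -0.8, 40.7]
finger_gap: 0.0007
gripper_force: 19.3
```

Hard stop reached. Lift clear and check.

```bash
python3 -m handwheel '[0,0,0.005,0,0, 0,0,0.02,0,0, -0.01,0,0.05,0,0, -0.03,0.03,0.08,0,0, -0.05,0.065,0.1,0,0, -0.06,0.1,0.11,0,0, -0.06,0.13,0.11,0,0, -0.06,0.16,0.11,0,0]' 15
python3 -m handwheel '[-0.02,0.035,0,0,0, -0.04,0.07,0,0,0, -0.05,0.1,0,0,0, -0.05,0.1,0,0,0, -0.05,0.1,0,0,0, -0.05,0.1,0,0,0, -0.05,0.1,0,0,0, -0.05,0.1,0,0,0]'
python3 - <<'E'
from h import *
tilt_edge();s=bot.get_state();print(s["wrist_force"],s["ee_pos"])
bot.read_camera("top")
for t,z in (("frame_pivot",.139),("carrier",.133),("catch",.14),("screwdriver",.01),("marker",.01)):
    for r in bot.boxes_of(t,"top")[:2]: print(t,np.round(r["position"]),round(r["confidence"],2),ray("top",r["position"],z).round(3))
E
```

```text
time: 20.57
ee_pos: [0.4587, 0.208, 0.2378]
tool_rot: [0.64, 0.768, 0.0, -0.001]
wrist_force: [1.1, -0.3, -1.1]
finger_gap: 0.0007
gripper_force: 0.0
time: 21.23
ee_pos: [0.4109, 0.3041, 0.2369]
tool_rot: [0.642, 0.767, -0.0, 0.0]
wrist_force: [0.0, -0.1, -0.1]
finger_gap: 0.0003
gripper_force: 0.0
[(180, 1270), (179, 1265), (178, 1156), (177, 968), (0, 837), (1, 837)]
[-0.68606344 -0.39719459  0.5754289 ] [0.41088112 0.30435038 0.23693978]
frame_pivot [313. 150.] 0.75 [0.602 0.005 0.139]
carrier [292. 158.] 0.7 [0.58  0.048 0.133]
catch [303. 114.] 0.54 [0.682 0.036 0.14 ]
screwdriver [343. 152.] 0.94 [ 0.655 -0.084  0.01 ]
marker [220. 189.] 0.81 [0.517 0.205 0.01 ]
```

```bash
python3 -c "
from bench import bot
print(bot.sign_off())"
```

```text
the job is handed in; nothing more can be done
None
```

The job is handed in, and sign-off gave no verdict. I pushed the carrier home, and the catch held a tug of about 9 N. The frame was then swung over to its upside-down stop (measured about 180°). My last camera check put the carrier in the frame and the catch at its mouth, but I did not measure either closely after the turn. The arm was clear, and neither the screwdriver nor the marker was touched.

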